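Bed a jar lid home with the over-centre jar press

ROBOT

A 7-joint arm with a two-finger parallel gripper is mounted at the origin on the work surface. World frame = base frame: x ahead of the robot, y to its left, z up, the work surface at z = 0. Lengths are in m, angles in rad, forces in N, time in s.
With the tool pointing down it reaches from about 0.425 to 0.875 m from the base axis. Payload 8.4 kg.
Tool frame: the origin (TCP) lies on the centre line of the jaws, within the pads' length; the fingertips stand 11 mm ahead of it and the grasp point (between the pads) lies 8 mm behind it; z points along the fingers, y is the line along which they close (so a half turn about z gives the same grasp; the last joint's range is limited). The gripper opens to 87 mm and grips with 3 to 60 N. Pads are 19 mm wide; open, the fingers measure 117 mm over their backs; the gripper's body (75 mm by 190 mm) begins 51 mm behind the grasp point.
Start: joints at [1.251, 0.333, 0.04, 1.465, -0.013, 1.343, -0.059], TCP at [0.142, -0.634, 0.234] pointing down, gripper open.
Joint ranges: [-2.58, 2.58], [-0.38, 2.09], [-1.3, 1.39], [0.25, 2.4], [-1.5, 4.64], [0.08, 2.09], [-2.65, 2.65]. Speed limits (rad/s): [2.22, 2.22, 2.79, 2.79, 3.14, 3.14, 3.14].

INTERFACE

Orientations are given as a unit quaternion [w, x, y, z].
In Python, from plant import robot gives the robot as it stands.
- The arm moves only by the tool drive_tool, never from a script. Its argument "moves" is a list of rows, each a list of 4 numbers: the shift along the tool's x, y, z in units of 0.5 m (1.0 is 0.5 m), then the turn about the tool's z in units of 0.5 rad (1.0 is 0.5 rad). In form: [[x, y, z, roll], ...]. A call has 1 to 12 rows; each row is the pose to reach, as a shift and turn from the pose commanded when the call began, along the tool's axes at that moment; what a row does not reach only later rows make up. A row lasts 1/8 s, in which the tool goes at most 62.5 mm and 10.7 degrees, less where a joint would pass 70% of its speed; a pose out of reach is approached as far as the arm can. A call with a number of a shift or a turn outside -1 to 1 is refused whole. A call with a gripper value outside its range is refused whole. "claw" is the opening, from -1 (shut) to 1 (fully open), set as the call begins (left out, the last holds). The fingers move at their own pace and stop on an object; the grip force is fixed at half the most. Time passes only in rows, so rows that repeat a pose let the fingers close. It gives the time, the measured TCP pose, the force, the opening and the grip force at its end, in the units of the state.
- robot.state(): the state, without advancing time (a new reading comes with each control period).
- robot.snapshot(name): name is "side" or "top" or "wrist"; returns the picture (480x640x3 uint8, blue, green, red); there is no depth.
- robot.camera_model(name): a dict with "mtx" (3x3 intrinsics, pixels), "k1" (the pictures are not rectified: a ray, as slopes to the right and down, at radius r is drawn at 1 + k1 r^2 times it, then the intrinsics apply), "rvec" (rotation vector, rad) and "tvec" (3), from world to camera coordinates, as OpenCV has them; the wrist camera has in their place "tool_from_camera" (4x4, takes a point from camera to tool coordinates, whose origin is the TCP and whose axes are the flange's). Camera axes: x right, y down, z forward; pixel columns grow to the right and rows downward; lengths in m; the calibration is good to about 2 mm. A picture is of the moment at which its call begins: read the wrist's pose just before it. camera_model takes no time and is no camera call.
- robot.sign_off(): hands the job in; it is judged then, once.
The state is a dict: "clock": time; "q": joint angles; "joint_velocities": joint speeds; "tau": joint torques, N m; "tcp_pos": TCP position; "eef_rot": TCP orientation; "contact_force": force on the tool from outside, world axes, zero at the start; "torque": the same for the moment, N m; "finger_gap": finger opening in m; "grasp_force": force on a finger pad.
Only numpy, scipy, OpenCV 4.12 (cv2) and the standard library are available. Lean on these libraries where they do the work, as an engineer would, in place of code of your own. Each camera call takes 0.05 s, during which the arm holds its last target. There are 200 camera calls.

TASK

Put the larger of the two loose lids on the jar that stands in the jar press, setting it down gently by its knob, squarely in the mouth, and let go of it. Then take the press's handle and swing the arm over centre and down onto the knob until the lid is pressed fully home on the glass rim, and swing the arm back to its open stop and leave it there. Leave the small lid and all the other pantry things where they are.

Things in the scene. Friction and masses are not known exactly. Their poses are not given: they have to be found in the camera images.
- lid: The larger loose lid, lying right way up. Black rubber plug 80 mm in diameter (68 at its underside), 10 mm deep; above it a white ceramic flange 106 mm in diameter, 8 mm thick; on top a wooden knob 36 mm in diameter, from 18 to 46 mm above the origin. Origin: centre of the plug's underside; z up through the knob. About 0.2 kg.
- small_lid: A smaller lid of the same make that does not fit: flange 74 mm in diameter, plug 56 mm, same wooden knob 36 mm in diameter, 46 mm high in all. Origin: centre of its underside. It may lie in either of the two lid places.
- press: Jar press, fixed: dark base plate 150 x 250 x 15 mm (centre 40 mm to +y of the origin), squat glass jar of walnuts fixed on it (110 mm in diameter, top at 90 mm), and 110 mm to +y of the jar's axis a grey bracket 42 x 45 mm, 165 mm high, carrying the arm. Origin: on the counter under the jar's axis; z up, +y from jar to bracket, x along the hinge axis.
- jar_mouth (a point): Centre of the jar's mouth at the glass rim, 90 mm above the counter. In it sits a black rubber seal ring (87 mm inside, 97 mm outside diameter) that at first stands about 6 mm above the rim. A lid just laid on rests on this ring with its origin about 4 mm below this point; fully home its flange is on the rim and its origin 10 mm below.
- seal (a joint): How far the seal ring is pushed down, m: 0 standing 6 mm proud of the rim, 0.006 flush (lid fully home). It resists with 15 N of friction and stays where it is pushed; the lid's weight does not move it.
- press_hinge (a point): Point on the arm's hinge axis, in the arm's middle plane, 150 mm above the counter. The hinge axis runs along the press's x.
- press_arm (a joint): Arm angle, rad: 0 open stop (leaning 35 deg back from upright, to the press's +y), 0.61 upright, 2.13 pad on a lid just laid on, 2.18 level, lid home, 2.25 lower stop. Weighted (0.6 kg): it falls away from upright to either side, so it stays open by itself, and past centre rests on the knob with some 6 N, too little: bedding the lid takes 3 to 6 N more, down on the handle.
- handle (a point): Grip point on the arm's handle, a level round steel bar 16 mm thick, parallel to the hinge axis, sticking out 92 mm to the press's -x from the arm's end. The point is on the bar's axis, 55 mm out from the arm's middle plane, and circles the hinge axis on a radius of 190 mm: 306 mm above the counter when open, 150 mm when level (then 80 mm to -y of the jar's axis). Free above and around.
- clamp_pad: The black rubber pad, 36 mm in diameter, under the arm 110 mm from the hinge; it comes down on the lid's knob. Origin: centre of its upper face; it swivels a few degrees. A dark steel weight, 36 x 60 mm, stands 33 mm above the arm's centreline over the pad.
- tin: Bystander: food tin 72 mm in diameter, 75 mm high. Origin: centre of its underside.
- storage_jar: Bystander: tall jar 76 mm in diameter, 160 mm high. Origin: centre of its underside.
- clip_jar: Bystander: clip-top jar 90 mm in diameter, 120 mm high. Origin: centre of its underside.
- nut_bowl: Bystander: bowl of walnuts 116 mm in diameter, 45 mm high. Origin: centre of its underside.
- mug: Bystander: mug 80 mm in diameter, 90 mm high. Origin: centre of its underside.
- spoon: Bystander: wooden spoon 200 mm long lying flat. Origin: near its middle.
Mind the look-alikes: they are no part of the job. Leave any green look-alike of the lid alone.

How it is judged:
On the way, in this order (a step that is already met when the one before it is completed fails the run):
1. the larger lid lies squarely in the jar's mouth, let go (horizontal distance between lid and jar_mouth below 0.006 m and z of lid in the frame of jar_mouth below -0.002 m and angle between lid's own z axis and vertical below 0.06 rad and contact force between the fingers and lid below 0.3 N), for 0.2 s.
2. the arm is over on the lid's knob, its pad bearing on it, and the lid is fully home (value of joint press_arm above 2.1 rad and contact force between clamp_pad and lid above 2 N and value of joint seal above 0.005 m), for 0.2 s.
At the end, for the whole second after the job is handed in: The larger lid is fully home on the jar, at rest: within 6 mm of the mouth's centre, level within 0.04 rad, seal pushed down more than 5 mm and lid origin more than 8.2 mm below the rim (10 mm is home); the press arm is back within 0.1 rad of its open stop (value of joint press_arm below 0.1 rad and value of joint seal above 0.005 m and horizontal distance between lid and jar_mouth below 0.006 m and z of lid in the frame of jar_mouth below -0.0082 m and angle between lid's own z axis and vertical below 0.04 rad and linear speed of lid below 0.02 m/s); the robot touches nothing.
It fails at once if the lid falls or is knocked: it moves faster than 0.7 m/s while no finger holds it (linear speed of lid above 0.7 m/s and contact force between the fingers and lid below 0.3 N).
It fails at once if the small lid or another pantry thing is moved more than 30 mm (distance of any of small_lid, tin, storage_jar, clip_jar, nut_bowl, mug, spoon from where it was at the start of the episode above 0.03 m).
It also fails if it takes over 67 s, if anything falls off the work surface, if the arm or the gripper's body presses on something with over 40 N, if the wrist force passes 120 N, or if a joint passes its speed limit or range.

## Working session

There is one attempt and no reset: what is moved stays moved. The work goes in short steps, Python scripts to look and compute and a tool call to move; the robot and the scene stay as the last step left them, time stands still between calls to the robot, and variables do not carry over. Pictures are saved under pics/ and viewed, at most 13 in all, crops included, and the job is handed in when it is done.

Besides the shell and the picture viewer there is one more tool, called as name(argument=value, ...) on one line, values as JSON. drive_tool: Moves the arm, as the interface text tells. Its arguments: {"type":"object","properties":{"moves":{"type":"array","items":{"type":"array","items":{"type":"number"}}},"claw":{"type":"number"}},"required":["moves"]}

```bash
ls; mkdir -p pics; python3 - <<'E'
from plant import robot
import cv2
s=robot.state();print(s)
for n in("side","top"):
    cv2.imwrite(f"pics/{n}0.png",robot.snapshot(n));print(n,robot.camera_model(n))
print(robot.camera_model("wrist"))
E
```

```text
pics
{'clock': 0.0, 'q': array([ 1.25077559,  0.33390828,  0.03987775,  1.46627096, -0.01339721,
        1.34327419, -0.05848088]), 'joint_velocities': array([-0.00087121, -0.00039633,  0.00019744, -0.00034272,  0.00173102,
        0.00139812,  0.00154416]), 'tau': array([-1.10704936e-03, -6.56362081e+01,  1.33408081e+00, -4.03808606e+01,
       -5.99434949e-02,  4.48810193e-02,  1.91046288e-04]), 'tcp_pos': array([ 0.14224214, -0.63379113,  0.23266115]), 'eef_rot': array([-7.84374497e-04,  9.93910715e-01,  1.10185547e-01, -1.43526775e-04]), 'contact_force': array([-0.31907923,  0.5062865 , -0.44925885]), 'torque': array([-0.02532382, -0.04138037,  0.01598005]), 'grasp_force': 0.0, 'finger_gap': 0.0872186173860816}
side {'mtx': array([[481.97984731,   0.        , 320.46096069],
       [  0.        , 481.97984731, 241.64014248],
       [  0.        ,   0.        ,   1.        ]]), 'k1': 0.026320923958182973, 'rvec': array([ 2.3267506 , -0.09020293,  0.02744298]), 'tvec': array([-0.57156471,  0.08537905,  1.37064375])}
top {'mtx': array([[462.88878725,   0.        , 322.85103322],
       [  0.        , 462.88878725, 233.422184  ],
       [  0.        ,   0.        ,   1.        ]]), 'k1': -0.04818819380768816, 'rvec': array([ 2.12243089, -2.0765078 ,  0.23784269]), 'tvec': array([-0.09595715,  0.60332437,  1.26578917])}
{'mtx': array([[331.06795842,   0.        , 313.58231674],
       [  0.        , 331.06795842, 239.37175294],
       [  0.        ,   0.        ,   1.        ]]), 'k1': -0.05346446598857424, 'tool_from_camera': array([[-8.74939668e-04, -9.65364710e-01, -2.60902687e-01,
         7.19749788e-02],
       [ 9.99999396e-01, -6.70895753e-04, -8.71129607e-04,
        -1.33996471e-03],
       [ 6.65919275e-04, -2.60903292e-01,  9.65364713e-01,
        -1.51297504e-01],
       [ 0.00000000e+00,  0.00000000e+00,  0.00000000e+00,
         1.00000000e+00]])}
```

View pics/top0.png

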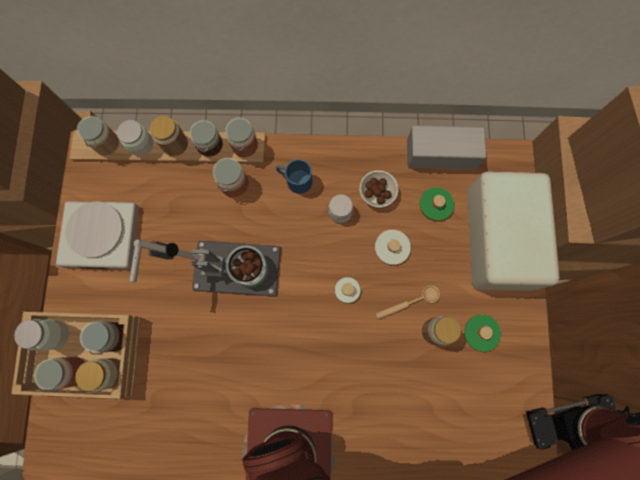

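View pics/side0.png

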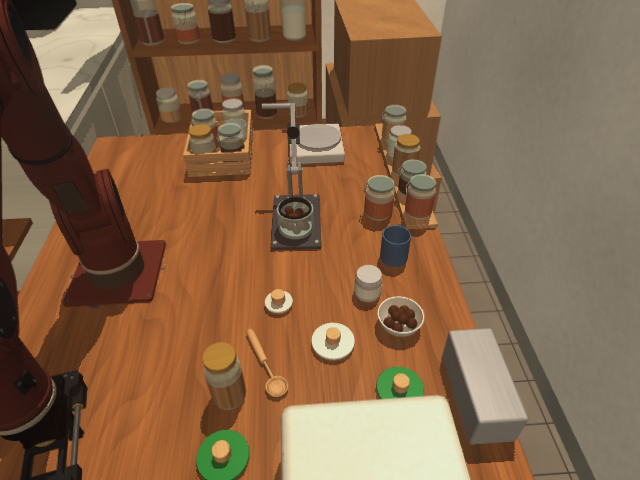

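Top view: the large white lid is near (393,247), the small lid (347,290), the press jar (247,266) and the handle bar (135,260). Side view: large lid (333,341), jar (295,215), handle bar (278,105).

```bash
cat > h.py <<'E'
import numpy as np, cv2
from scipy.spatial.transform import Rotation as R
from plant import robot
def cam(n, s=None):
    c=robot.camera_model(n)
    if n=="wrist":
        q=s["eef_rot"]; M=R.from_quat([q[1],q[2],q[3],q[0]]).as_matrix(); T=c["tool_from_camera"]
        return c, M@T[:3,:3], s["tcp_pos"]+M@T[:3,3]
    A=cv2.Rodrigues(c["rvec"])[0]; return c, A.T, -A.T@c["tvec"]
def ray(cm,uv):
    c,Rw,o=cm; d=cv2.undistortPoints(np.array([[uv]],float),c["mtx"],np.array([c["k1"],0,0,0]))[0,0]
    d=Rw@np.array([*d,1]); return o,d/np.linalg.norm(d)
def plane(cm,uv,z):
    o,d=ray(cm,uv); return o+d*(z-o[2])/d[2]
def tri(a,b):
    (o,d),(p,e)=a,b; t=np.linalg.lstsq(np.c_[d,-e],p-o,rcond=None)[0]
    x,y=o+d*t[0],p+e*t[1]; return (x+y)/2, np.linalg.norm(x-y)
def proj(cm,p):
    c,Rw,o=cm; v=Rw.T@(np.asarray(p,float)-o)
    return cv2.projectPoints(v[None],np.zeros(3),np.zeros(3),c["mtx"],np.array([c["k1"],0,0,0]))[0][0,0]
def blob(mask,seed,rad):
    """contour of the mask's component nearest to seed within rad"""
    m=np.zeros_like(mask); cv2.circle(m,seed,rad,255,-1)
    cs,_=cv2.findContours(mask&m,cv2.RETR_EXTERNAL,cv2.CHAIN_APPROX_NONE)
    return max(cs,key=cv2.contourArea)
E
python3 - <<'E'
from h import *
t=cv2.imread("pics/top0.png");s=cv2.imread("pics/side0.png")
f=lambda im,x,y,w,h,W,H:cv2.resize(im[y:y+h,x:x+w],(W,H),interpolation=cv2.INTER_CUBIC)
a=f(t,120,225,180,80,800,356)
b=np.hstack([f(s,250,90,90,165,131,240),f(s,290,310,90,60,360,240),f(t,365,220,60,50,288,240)])
b=np.hstack([b,np.zeros((240,21,3),np.uint8)])
cv2.imwrite("pics/c1.png",np.vstack([a,b]))
tc,sc=cam("top"),cam("side")
for nm,im,c,sd,r in(("top",t,tc,(393,247),30),("side",s,sc,(333,341),32)):
    hs=cv2.cvtColor(im,cv2.COLOR_BGR2HSV)
    w=cv2.inRange(hs,(0,0,130),(179,60,255)); k=blob(w,sd,r); e=cv2.fitEllipse(cv2.convexHull(k)); print(nm,"flange",e, plane(c,e[0],.014))
    kn=cv2.inRange(hs,(5,70,150),(30,200,255)); kk=blob(kn,(sd[0],sd[1]-3),13); x=cv2.minEnclosingCircle(kk); print("knob",x,cv2.contourArea(kk),plane(c,x[0],.04))
E
```

```text
top flange ((392.3907775878906, 246.7811279296875), (34.255592346191406, 35.50086975097656), 110.0245361328125) [ 0.5816233 -0.2911882  0.014    ]
knob ((394.0, 244.0), 6.082862854003906) 92.0 [ 0.58472297 -0.29214754  0.04      ]
side flange ((332.7118835449219, 340.3563537597656), (35.81386184692383, 42.0722770690918), 93.2713851928711) [ 0.58175628 -0.29042046  0.014     ]
knob ((333.5, 333.5), 7.905794143676758) 133.5 [ 0.58355071 -0.28907511  0.04      ]
```

View pics/c1.png

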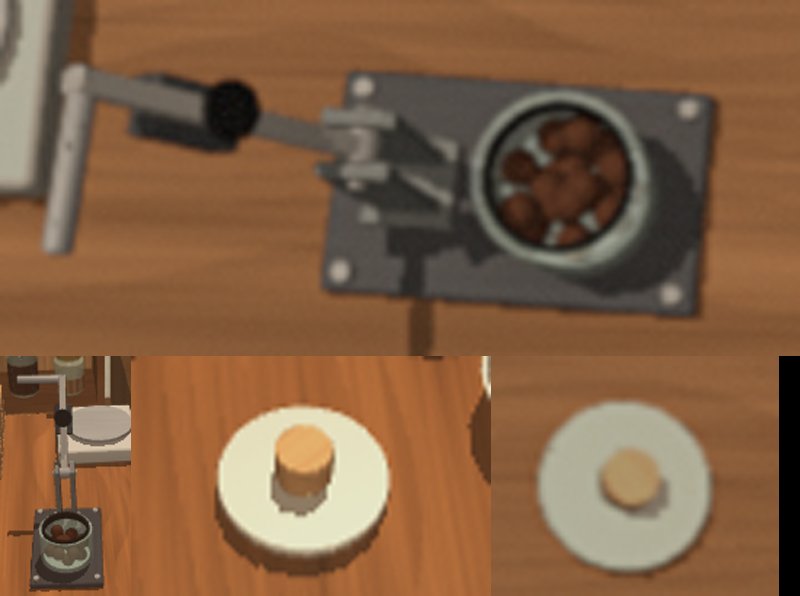

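Crop: plate corners, four bright screws, seal ring centred near crop (560,180), and the handle bar from crop (75,75) to (57,245); the knob and flange of the big lid are clean.

```bash
python3 - <<'E'
from h import *
t=cv2.imread("pics/top0.png");s=cv2.imread("pics/side0.png")
tc,sc=cam("top"),cam("side")
print("lid flange tri",tri(ray(tc,(392.4,246.8)),ray(sc,(332.7,340.4))),"knobtop")
C=lambda x,y:(120+(x+.5)/4.444-.5,225+(y+.5)/4.444-.5)
P=[plane(tc,C(*p),.015) for p in((363,87),(689,108),(671,294),(339,271))]
P=np.array(P);print(P.round(4),P.mean(0))
y=(P[0]+P[3]-P[1]-P[2])/2; x=(P[0]-P[3]+P[1]-P[2])/2
print("len",np.linalg.norm(y),np.linalg.norm(x),"yaw",np.degrees(np.arctan2(-y[0],y[1])),np.degrees(np.arctan2(x[1],x[0])))
yaw=(np.arctan2(-y[0],y[1])+np.arctan2(x[1],x[0]))/2; yd=np.array([-np.sin(yaw),np.cos(yaw),0]);xd=np.array([np.cos(yaw),np.sin(yaw),0])
j=P.mean(0)-.04*yd; print("jar from plate",j,"yaw",yaw)
# seal ring: dark inner/outer
g=cv2.cvtColor(t,cv2.COLOR_BGR2HSV)
m=cv2.inRange(g,(0,0,0),(179,255,52)); k=blob(m,(245,266),22); e=cv2.fitEllipse(cv2.convexHull(k)); print("seal top",e,plane(tc,e[0],.096))
g2=cv2.cvtColor(s,cv2.COLOR_BGR2HSV); m=cv2.inRange(g2,(0,0,0),(179,255,52)); k=blob(m,(295,211),20); e2=cv2.fitEllipse(cv2.convexHull(k)); print("seal side",e2,plane(sc,e2[0],.096))
print("tri",tri(ray(tc,e[0]),ray(sc,e2[0])))
S=lambda x,y:(250+x/1.456,90+(y-356)/1.456)
print("handle end",tri(ray(tc,C(57,243)),ray(sc,S(18,378))),"corner",tri(ray(tc,C(75,77)),ray(sc,S(64,378))))
a=np.radians(35); h=j+yd*(.11+.19*np.sin(a))-.055*xd; h[2]=.15+.19*np.cos(a); print("handle expected",h, proj(tc,h),proj(sc,h))
E
```

```text
lid flange tri (array([ 0.58154003, -0.29109045,  0.01473405]), np.float64(0.0002463369582535294)) knobtop
[[0.5767 0.2811 0.015 ]
 [0.5673 0.0602 0.015 ]
 [0.4424 0.0665 0.015 ]
 [0.4523 0.2872 0.015 ]] [0.50967044 0.17374455 0.015     ]
len 0.2210060203274092 0.12480929323355755 yaw -2.5067817375796433 -2.838211226576709
jar from plate [0.50780536 0.13378806 0.015     ] yaw -0.046643862860229805
seal top ((245.0179901123047, 264.395751953125), (32.46012878417969, 33.15424346923828), 44.550987243652344) [0.50575184 0.13192382 0.096     ]
seal side ((294.41876220703125, 207.85287475585938), (21.766481399536133, 31.791872024536133), 86.13182067871094) [0.50634791 0.12624958 0.096     ]
tri (array([0.50646398, 0.13282705, 0.09065871]), np.float64(0.0002716316267502435))
handle end (array([0.42979836, 0.35505799, 0.30847069]), np.float64(0.0021272548666925388)) corner (array([0.52169889, 0.35859016, 0.30182053]), np.float64(0.0017392566819361905))
handle expected [0.46307553 0.3550939  0.30563889] [134.52511628 265.75414435] [273.99575455 105.41619782]
```

```bash
cat > go.py <<'E'
import sys; from h import *
def go(p,yaw=None):
    s=robot.state();q=s["eef_rot"];M=R.from_quat([q[1],q[2],q[3],q[0]]).as_matrix()
    d=M.T@(np.array(p)-s["tcp_pos"])/.5; cur=np.degrees(np.arctan2(M[1,0],M[0,0]))
    roll=0 if yaw is None else np.radians((cur-yaw+180)%360-180)/.5
    print("t",round(s["clock"],2),"tcp",s["tcp_pos"].round(4),"yaw",round(cur,1),"tilt",np.degrees(np.arccos(-M[2,2])).round(2),"F",s["contact_force"].round(1),"gap",round(s["finger_gap"],4),"q",s["q"].round(2))
    print("->",d.round(4),"roll",round(roll,4),"rows",round(np.linalg.norm(d)*8,1))
if __name__=="__main__":
    a=[float(v) for v in sys.argv[1:]]; go(a[:3],a[3] if len(a)>3 else None)
E
python3 go.py .48 -.29 .28 41
```

```text
t 0.1 tcp [ 0.1422 -0.6339  0.2328] yaw 12.6 tilt 0.08 F [-0.4 -0.   0.8] gap 0.0869 q [ 1.25  0.33  0.04  1.47 -0.01  1.34 -0.06]
-> [ 0.8098 -0.5232 -0.0938] roll -0.9896 rows 7.7
```

drive_tool(moves=[[0.05,-0.03,-0.03,-0.1],[0.15,-0.1,-0.06,-0.2],[0.25,-0.16,-0.09,-0.35],[0.35,-0.23,-0.09,-0.5],[0.45,-0.29,-0.09,-0.65],[0.55,-0.355,-0.09,-0.8],[0.65,-0.42,-0.09,-0.9],[0.74,-0.48,-0.09,-0.98],[0.79,-0.51,-0.09,-0.99],[0.81,-0.523,-0.09,-0.99],[0.81,-0.523,-0.09,-0.99]])

```text
clock: 1.48
tcp_pos: [0.4803, -0.2899, 0.2787]
eef_rot: [0.0, 0.936, 0.351, -0.0]
contact_force: [-0.7, 0.1, 0.3]
finger_gap: 0.0868
grasp_force: 0.0
```

```bash
python3 - <<'E'
from h import *
s=robot.state(); im=robot.snapshot("wrist"); cv2.imwrite("pics/w1.png",im); np.save("w1.npy",[s["tcp_pos"],s["eef_rot"]] ,allow_pickle=True) if 0 else None
import pickle; pickle.dump({k:s[k] for k in("tcp_pos","eef_rot")},open("w1.pkl","wb"))
c=cam("wrist",s); print(proj(c,(.5815,-.291,.0147)),proj(c,(.5815,-.291,.046)))
E
python3 go.py .45 .04 .28 70
```

```text
[369.77607201 147.79504963] [374.355728   147.61137153]
t 1.52 tcp [ 0.4796 -0.291   0.2787] yaw 41.0 tilt 0.04 F [-0.6  0.1 -0.5] gap 0.0867 q [ 0.76  0.15 -0.33  1.6   0.05  1.4  -0.43]
-> [ 0.3896 -0.5386 -0.003 ] roll -1.013 rows 5.3
```

View pics/w1.png

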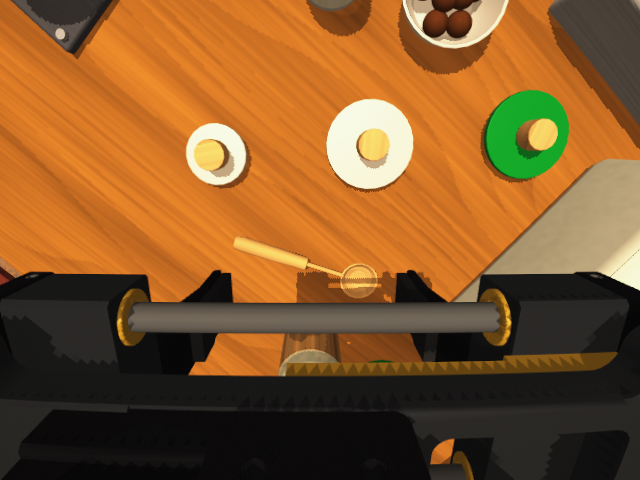

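Wrist view: the large lid's flange is centred near (370,144), its knob near (374,144), the small lid at (216,154). Next, look at the jar.

drive_tool(moves=[[0.04,-0.05,0,-0.1],[0.11,-0.15,0,-0.3],[0.18,-0.25,0,-0.5],[0.25,-0.35,0,-0.7],[0.32,-0.45,0,-0.9],[0.37,-0.51,0,-1.0],[0.39,-0.54,0,-1.0],[0.39,-0.54,0,-1.0],[0.39,-0.54,0,-1.0]])

```text
clock: 2.65
tcp_pos: [0.4504, 0.0391, 0.2784]
eef_rot: [-0.0, 0.822, 0.57, -0.0]
contact_force: [0.1, 0.1, 0.5]
finger_gap: 0.0871
grasp_force: 0.0
```

```bash
python3 - <<'E'
from h import *
import pickle
s=robot.state(); im=robot.snapshot("wrist"); cv2.imwrite("pics/w2.png",im)
pickle.dump({k:s[k] for k in("tcp_pos","eef_rot")},open("w2.pkl","wb"))
c=cam("wrist",s); print(s["tcp_pos"],proj(c,(.507,.133,.096)),proj(c,(.463,.355,.306)))
c1=cam("wrist",pickle.load(open("w1.pkl","rb"))); i1=cv2.imread("pics/w1.png"); hs=cv2.cvtColor(i1,cv2.COLOR_BGR2HSV)
e=cv2.fitEllipse(cv2.convexHull(blob(cv2.inRange(hs,(0,0,190),(179,60,255)),(370,144),60))); print("flange",e,plane(c1,e[0],.014))
x=cv2.minEnclosingCircle(blob(cv2.inRange(hs,(5,70,150),(30,255,255)),(374,144),25)); print("knob",x,plane(c1,x[0],.044))
t=cam("top");sd=cam("side")
print(tri(ray(t,(392.4,246.8)),ray(c1,e[0])),tri(ray(sd,(332.7,340.4)),ray(c1,e[0])))
E
```

```text
[0.45039477 0.03908597 0.27841484] [334.76812122 112.6030779 ] [361.44085281 361.05850849]
flange ((369.3173522949219, 143.40518188476562), (85.36924743652344, 89.38711547851562), 23.939319610595703) [ 0.58577274 -0.28762849  0.014     ]
knob ((374.0, 148.0), 20.025083541870117) [ 0.5819493 -0.2917428  0.044    ]
(array([ 0.58791505, -0.29279371, -0.01197768]), np.float64(0.005010571814822135)) (array([ 0.58404465, -0.28807285,  0.01087343]), np.float64(0.004196367838874378))
```

View pics/w2.png

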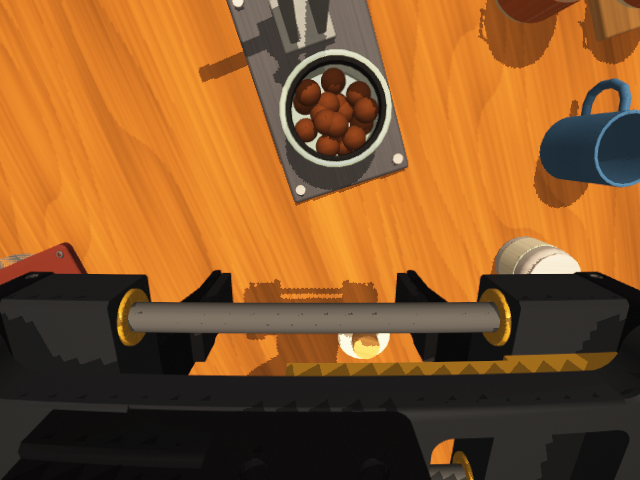

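Wrist view 2: seal ring centred near (335,106), plate corner screws at (300,190), (398,159).

```bash
python3 - <<'E'
from h import *
import pickle
c=cam("wrist",pickle.load(open("w2.pkl","rb"))); im=cv2.imread("pics/w2.png"); hs=cv2.cvtColor(im,cv2.COLOR_BGR2HSV)
# pale glass rim outer edge
m=cv2.inRange(hs,(20,0,140),(100,90,255)); k=blob(m,(335,108),62); e=cv2.fitEllipse(cv2.convexHull(k)); print("glass",e,plane(c,e[0],.09))
g=hs[...,2]; m=cv2.inRange(g,0,60); k=blob(m,(335,108),52); e2=cv2.fitEllipse(cv2.convexHull(k)); print("seal",e2,plane(c,e2[0],.096))
p=[plane(c,u,.015) for u in((300.5,190),(398,159))]; print(p)
print("tri top",tri(ray(cam("top"),(245,264.4)),ray(c,e2[0])))
E
python3 go.py .5815 -.291 .16 70
```

```text
glass ((335.2464904785156, 107.55004119873047), (112.7071762084961, 117.79498291015625), 7.4291605949401855) [0.50957748 0.13768064 0.09      ]
seal ((335.37103271484375, 107.88346099853516), (99.77944946289062, 104.41680908203125), 6.145726203918457) [0.5089863  0.13682468 0.096     ]
[array([0.44357389, 0.06790618, 0.015     ]), array([0.56913798, 0.06146633, 0.015     ])]
tri top (array([0.51460482, 0.14171049, 0.04003424]), np.float64(4.6283052120439784e-05))
t 2.7 tcp [0.4504 0.0392 0.2784] yaw 69.5 tilt 0.02 F [ 0.6  0.1 -0.1] gap 0.0872 q [ 0.5  -0.08 -0.64  1.82 -0.05  1.38 -0.49]
-> [-0.5264  0.4774  0.2367] roll -0.019 rows 6.0
```

drive_tool(moves=[[-0.05,0.05,0,0],[-0.14,0.125,0,0],[-0.23,0.21,0.03,0],[-0.32,0.29,0.08,0],[-0.41,0.37,0.13,0],[-0.48,0.44,0.18,0],[-0.52,0.47,0.22,0],[-0.526,0.477,0.236,0],[-0.526,0.477,0.236,0],[-0.526,0.477,0.236,0]])

```text
clock: 3.95
tcp_pos: [0.5829, -0.287, 0.1619]
eef_rot: [0.001, 0.82, 0.572, 0.0]
contact_force: [-0.4, 0.5, -0.4]
finger_gap: 0.0868
grasp_force: 0.0
```

```bash
python3 go.py .5815 -.291 .033; python3 - <<'E'
from h import *
s=robot.state(); im=robot.snapshot("wrist"); cv2.imwrite("pics/w3.png",im)
c=cam("wrist",s); print(proj(c,(.5815,-.291,.018)),proj(c,(.5815,-.291,.046)))
E
```

```text
t 3.95 tcp [ 0.5829 -0.287   0.1619] yaw 69.7 tilt 0.08 F [-0.4  0.5 -0.4] gap 0.0868 q [ 0.69  0.41 -0.4   1.54  0.16  1.23 -0.08]
-> [-8.500e-03 -2.000e-04  2.577e-01] roll 0 rows 2.1
[313.716322   236.61535274] [313.81244132 245.04673544]
```

View pics/w3.png

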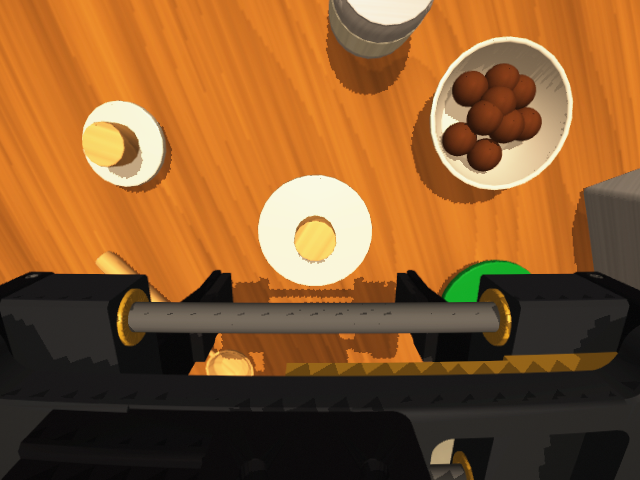

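Wrist view 3: knob top centred near (315,240), between the fingers at (225, 405). The lid is well placed for the descent.

drive_tool(moves=[[0,0,0.03,0],[0,0,0.08,0],[0,0,0.13,0],[0,0,0.16,0],[0,0,0.16,0],[0,0,0.16,0]])

```text
clock: 4.75
tcp_pos: [0.583, -0.2883, 0.0815]
eef_rot: [0.001, 0.821, 0.571, 0.0]
contact_force: [-0.5, 1.0, 0.3]
finger_gap: 0.0868
grasp_force: 0.0
```

```bash
python3 go.py .5815 -.291 .033
```

```text
t 4.75 tcp [ 0.583  -0.2883  0.0815] yaw 69.7 tilt 0.07 F [-0.5  1.   0.3] gap 0.0868 q [ 0.68  0.48 -0.38  1.61  0.2   1.09 -0.11]
-> [-0.0062 -0.001   0.097 ] roll 0 rows 0.8
```

drive_tool(moves=[[-0.001,0,0.02,0],[-0.003,0,0.05,0],[-0.003,0,0.08,0],[-0.003,0,0.092,0],[-0.003,0,0.096,0],[-0.003,0,0.096,0],[-0.003,0,0.096,0]])

```text
clock: 5.62
tcp_pos: [0.5822, -0.2897, 0.0331]
eef_rot: [0.0, 0.821, 0.571, 0.0]
contact_force: [-0.3, -0.1, 0.1]
finger_gap: 0.0869
grasp_force: 0.0
```

drive_tool(moves=[[0,0,0,0],[0,0,0,0],[0,0,0,0],[0,0,0,0],[0,0,0,0],[0,0,0,0],[0,0,0,0],[0,0,0,0]], claw=-1)

```text
clock: 6.62
tcp_pos: [0.582, -0.2896, 0.0326]
eef_rot: [0.0, 0.821, 0.571, 0.0]
contact_force: [0.4, -0.7, -0.5]
finger_gap: 0.0349
grasp_force: 29.9
```

```bash
python3 go.py .507 .133 .25
```

```text
t 6.62 tcp [ 0.582  -0.2896  0.0326] yaw 69.7 tilt 0.01 F [ 0.4 -0.7 -0.5] gap 0.0349 q [ 0.68  0.53 -0.37  1.65  0.22  1.   -0.12]
-> [ 0.7404 -0.4344 -0.4349] roll 0 rows 7.7
```

drive_tool(moves=[[0,0,-0.01,0],[0,0,-0.04,0],[0,0,-0.1,0],[0,0,-0.18,0],[0,0,-0.26,0],[0,0,-0.34,0],[0,0,-0.4,0],[0,0,-0.43,0],[0,0,-0.43,0]])

```text
clock: 7.75
tcp_pos: [0.5822, -0.2896, 0.2485]
eef_rot: [0.001, 0.821, 0.571, 0.0]
contact_force: [1.1, 0.2, -2.9]
finger_gap: 0.0349
grasp_force: 29.9
```

drive_tool(moves=[[0.03,-0.02,0,0],[0.1,-0.06,0,0],[0.18,-0.105,0,0],[0.26,-0.153,0,0],[0.34,-0.2,0,0],[0.42,-0.246,0,0],[0.5,-0.293,0,0],[0.57,-0.335,0,0],[0.64,-0.376,0,0],[0.69,-0.405,0,0],[0.72,-0.425,0,0],[0.74,-0.434,0,0]])

```text
clock: 9.25
tcp_pos: [0.5062, 0.1335, 0.2469]
eef_rot: [-0.0, 0.821, 0.571, -0.001]
contact_force: [0.4, -0.0, -2.3]
finger_gap: 0.0351
grasp_force: 29.9
```

```bash
python3 go.py .5075 .1342 .122; python3 - <<'E'
from h import *
s=robot.state()
a=robot.snapshot("top");b=robot.snapshot("side")
cv2.imwrite("pics/t4.png",a);cv2.imwrite("pics/s4.png",b)
f=lambda im,x,y,w,h,W,H:cv2.resize(im[y:y+h,x:x+w],(W,H),interpolation=cv2.INTER_CUBIC)
cv2.imwrite("pics/c4.png",np.hstack([f(a,170,200,140,140,400,400),f(b,225,110,140,140,400,400)]))
print(s["tcp_pos"],s["grasp_force"])
E
```

```text
t 9.25 tcp [0.5062 0.1335 0.2469] yaw 69.7 tilt 0.07 F [ 0.4 -0.  -2.3] gap 0.0351 q [ 0.3   0.12 -0.69  1.72  0.08  1.33 -0.76]
-> [0.0024 0.0021 0.2499] roll 0 rows 2.0
[0.50621509 0.13350693 0.24693193] 29.94463752998854
```

View pics/c4.png

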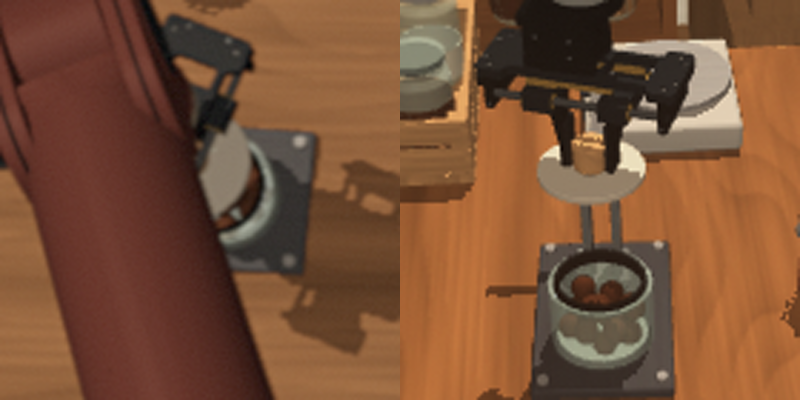

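Side crop: the lid is held level, flange centred near crop (591,169), above the jar at (601,280); the robot arm hides much of the top view.

```bash
python3 - <<'E'
from h import *
b=cv2.imread("pics/s4.png"); hs=cv2.cvtColor(b,cv2.COLOR_BGR2HSV); c=cam("side")
k=blob(cv2.inRange(hs,(0,0,110),(40,75,255)),(292,171),24); e=cv2.fitEllipse(cv2.convexHull(k)); print(e,plane(c,e[0],.228),cv2.boundingRect(k), proj(c,(.5057,.1321,.228)))
s0=cv2.imread("pics/side0.png");hs=cv2.cvtColor(s0,cv2.COLOR_BGR2HSV)
for lo,hi in(((30,0,60),(110,90,255)),):
    k=blob(cv2.inRange(hs,lo,hi),(295,212),24);print(cv2.boundingRect(k))
print(proj(c,(.507,.133,.09)), proj(c,(.507-.055,.133,.09)),proj(c,(.507+.055,.133,.09)))
E
python3 go.py .5075 .1342 .122
```

```text
((306.9221496582031, 162.76438903808594), (12.861648559570312, 21.78993797302246), 5.074739933013916) [0.54879262 0.1614525  0.228     ] (301, 152, 14, 21) [291.93286341 169.53933973]
(280, 221, 32, 16)
[294.65150466 207.9652626 ] [276.0673866  208.95285541] [313.16135484 206.97888555]
t 9.35 tcp [0.5067 0.1335 0.2472] yaw 69.7 tilt 0.03 F [-1.1  0.  -2.4] gap 0.0353 q [ 0.3   0.12 -0.69  1.72  0.08  1.33 -0.76]
-> [0.0019 0.0011 0.2505] roll 0 rows 2.0
```

drive_tool(moves=[[0.001,0.001,0.02,0],[0.002,0.001,0.06,0],[0.002,0.001,0.11,0],[0.002,0.001,0.16,0],[0.002,0.001,0.19,0],[0.002,0.001,0.205,0],[0.002,0.001,0.21,0],[0.002,0.001,0.21,0]])

```text
clock: 10.35
tcp_pos: [0.5082, 0.1336, 0.1431]
eef_rot: [0.0, 0.821, 0.571, 0.0]
contact_force: [1.0, 0.7, -1.8]
finger_gap: 0.0347
grasp_force: 29.9
```

```bash
python3 go.py .5075 .1342 .119; python3 - <<'E'
from h import *
b=robot.snapshot("side");w=robot.snapshot("wrist")
f=lambda im,x,y,w,h,W,H:cv2.resize(im[y:y+h,x:x+w],(W,H),interpolation=cv2.INTER_CUBIC)
cv2.imwrite("pics/c5.png",np.hstack([f(b,245,160,100,100,400,400),f(w,150,100,350,350,400,400)]))
E
```

```text
t 10.35 tcp [0.5082 0.1336 0.1431] yaw 69.7 tilt 0.05 F [ 1.   0.7 -1.8] gap 0.0347 q [ 0.27  0.21 -0.68  1.85  0.15  1.13 -0.82]
-> [ 0.0005 -0.0018  0.0481] roll 0 rows 0.4
```

View pics/c5.png

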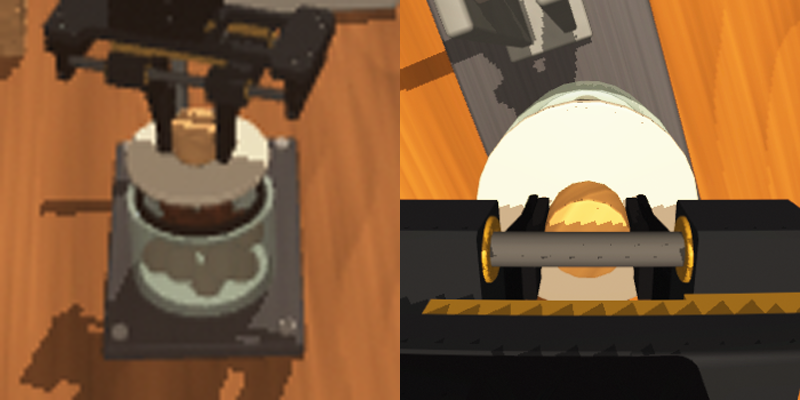

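The side crop shows the flange (centre ~crop x 199) right above the jar (~203), within about 1 mm after perspective; the wrist crop shows the knob held squarely. Lower gently.

drive_tool(moves=[[0.0005,-0.001,0.008,0],[0.0005,-0.001,0.016,0],[0.0005,-0.001,0.022,0],[0.0005,-0.001,0.027,0],[0.0005,-0.001,0.032,0],[0.0005,-0.001,0.036,0],[0.0005,-0.001,0.04,0],[0.0005,-0.001,0.043,0],[0.0005,-0.001,0.045,0],[0.0005,-0.001,0.045,0]])

```text
clock: 11.7
tcp_pos: [0.5075, 0.134, 0.12]
eef_rot: [-0.0, 0.821, 0.571, -0.0]
contact_force: [0.4, -0.7, -1.8]
finger_gap: 0.0352
grasp_force: 29.9
```

```bash
python3 go.py .5075 .1342 .119
```

```text
t 11.7 tcp [0.5075 0.134  0.12  ] yaw 69.7 tilt 0.01 F [ 0.4 -0.7 -1.8] gap 0.0352 q [ 0.26  0.24 -0.68  1.88  0.17  1.08 -0.84]
-> [ 0.0004 -0.0001  0.0021] roll 0 rows 0.0
```

drive_tool(moves=[[0,0,0.001,0],[0,0,0.002,0],[0,0,0.003,0],[0,0,0.004,0],[0,0,0.004,0]])

```text
clock: 12.32
tcp_pos: [0.5075, 0.134, 0.1181]
eef_rot: [-0.0, 0.821, 0.571, 0.0]
contact_force: [-0.1, 0.8, -2.0]
finger_gap: 0.035
grasp_force: 29.9
```

drive_tool(moves=[[0,0,0.001,0],[0,0,0.002,0],[0,0,0.003,0],[0,0,0.003,0]])

```text
clock: 12.82
tcp_pos: [0.5076, 0.134, 0.1177]
eef_rot: [0.0, 0.821, 0.571, 0.0]
contact_force: [-5.4, -1.0, 11.8]
finger_gap: 0.0349
grasp_force: 30.0
```

drive_tool(moves=[[0,0,-0.001,0],[0,0,-0.001,0],[0,0,-0.001,0],[0,0,-0.001,0],[0,0,-0.001,0],[0,0,-0.001,0]], claw=1)

```text
clock: 13.58
tcp_pos: [0.5075, 0.134, 0.1171]
eef_rot: [-0.0, 0.821, 0.571, 0.0]
contact_force: [-0.5, -0.9, -0.4]
finger_gap: 0.0843
grasp_force: 0.0
```

drive_tool(moves=[[0,0,-0.01,0],[0,0,-0.04,0],[0,0,-0.1,0],[0,0,-0.18,0],[0,0,-0.26,0],[0,0,-0.34,0],[0,0,-0.34,0]])

```text
clock: 14.45
tcp_pos: [0.5088, 0.1348, 0.2914]
eef_rot: [0.001, 0.821, 0.571, 0.003]
contact_force: [-0.6, -0.1, -0.4]
finger_gap: 0.0869
grasp_force: 0.0
```

```bash
python3 go.py .40 .30 .37 127; python3 - <<'E'
from h import *
b=robot.snapshot("side");w=robot.snapshot("wrist")
f=lambda im,x,y,w,h,W,H:cv2.resize(im[y:y+h,x:x+w],(W,H),interpolation=cv2.INTER_CUBIC)
cv2.imwrite("pics/s6.png",b);cv2.imwrite("pics/w6.png",w)
cv2.imwrite("pics/c6.png",np.hstack([f(b,245,160,100,100,400,400),f(w,150,50,350,350,400,400)]))
E
```

```text
t 14.45 tcp [0.5088 0.1348 0.2914] yaw 69.7 tilt 0.37 F [-0.6 -0.1 -0.4] gap 0.0869 q [ 0.3   0.1  -0.69  1.65  0.07  1.41 -0.75]
-> [ 0.2347 -0.3179 -0.1583] roll -2.001 rows 3.4
```

View pics/c6.png

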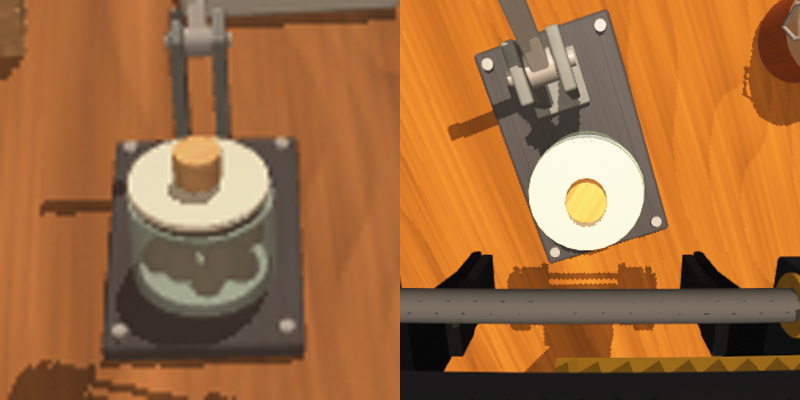

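The lid sits level in the mouth (side crop flange centre ~(199,185)); check its centre numerically.

```bash
python3 - <<'E'
from h import *
b=cv2.imread("pics/s6.png"); hs=cv2.cvtColor(b,cv2.COLOR_BGR2HSV); c=cam("side")
m=cv2.inRange(hs,(10,0,130),(45,85,255)); k=blob(m,(295,206),22); e=cv2.fitEllipse(cv2.convexHull(k)); print(e,cv2.boundingRect(k)); 
for z in(.1,.104):print(plane(c,e[0],z))
print(proj(c,(.507,.133,.1)))
w=cv2.imread("pics/w6.png"); hs=cv2.cvtColor(w,cv2.COLOR_BGR2HSV);s=robot.state();cw=cam("wrist",s)
k=blob(cv2.inRange(hs,(0,0,190),(179,60,255)),(313,218),60); e=cv2.fitEllipse(cv2.convexHull(k)); print(e,plane(cw,e[0],.1))
E
```

```text
((294.11419677734375, 206.63864135742188), (25.931116104125977, 37.36565399169922), 88.51260375976562) (277, 195, 36, 24)
[0.50566203 0.12705278 0.1       ]
[0.50567702 0.12213938 0.104     ]
[294.49827939 205.34014331]
((312.87139892578125, 217.92604064941406), (100.06269836425781, 101.693359375), 41.682044982910156) [0.50840159 0.13850346 0.1       ]
```

drive_tool(moves=[[0,0,-0.05,-0.1],[0,0,-0.11,-0.4],[0,0,-0.17,-0.7],[0,0,-0.21,-0.95],[0,0,-0.22,-1.0],[0,0,-0.22,-1.0]])

```text
clock: 15.3
tcp_pos: [0.5073, 0.1339, 0.3961]
eef_rot: [-0.0, 0.655, 0.756, -0.0]
contact_force: [0.2, 0.9, -0.9]
finger_gap: 0.0868
grasp_force: 0.0
```

drive_tool(moves=[[0,0,0,-0.2],[0,0,0,-0.5],[0,0,0,-0.8],[0,0,0,-1.0],[0,0,0,-1.0]])

```text
clock: 15.92
tcp_pos: [0.5071, 0.1337, 0.3958]
eef_rot: [-0.001, 0.448, 0.894, -0.001]
contact_force: [-0.5, 0.1, -0.9]
finger_gap: 0.087
grasp_force: 0.0
```

```bash
python3 go.py .4543 .3547 .40 177.3
```

```text
t 15.93 tcp [0.5071 0.1337 0.3958] yaw 126.8 tilt 0.1 F [-0.5  0.1 -0.9] gap 0.087 q [ 0.35  0.09 -0.74  1.45  0.06  1.62  0.25]
-> [ 0.4172  0.1802 -0.0083] roll -1.7623 rows 3.6
```

drive_tool(moves=[[0.04,0.02,-0.01,-0.15],[0.11,0.05,-0.01,-0.4],[0.2,0.085,-0.01,-0.65],[0.29,0.125,-0.01,-0.9],[0.36,0.155,-0.01,-1.0],[0.4,0.175,-0.01,-1.0],[0.417,0.18,-0.01,-1.0],[0.417,0.18,-0.01,-1.0]])

```text
clock: 16.92
tcp_pos: [0.4535, 0.3553, 0.4021]
eef_rot: [-0.0, 0.211, 0.978, 0.0]
contact_force: [0.7, -1.5, -0.3]
finger_gap: 0.087
grasp_force: 0.0
```

drive_tool(moves=[[0,0,0,-0.2],[0,0,0,-0.5],[0,0,0,-0.76],[0,0,0,-0.76],[0,0,0,-0.76]])

```text
clock: 17.55
tcp_pos: [0.4544, 0.354, 0.4022]
eef_rot: [0.0, 0.025, 1.0, -0.0]
contact_force: [0.3, 0.6, 0.0]
finger_gap: 0.0868
grasp_force: 0.0
```

```bash
python3 go.py .4543 .3547 .298 177.3;  python3 - <<'E'
from h import *
s=robot.state();w=robot.snapshot("wrist");cv2.imwrite("pics/w7.png",w);c=cam("wrist",s)
print(proj(c,(.4543,.3547,.306)))
E
```

```text
t 17.55 tcp [0.4544 0.354  0.4022] yaw 177.1 tilt 0.02 F [0.3 0.6 0. ] gap 0.0868 q [ 0.04  0.27 -0.99  1.31  0.23  1.67  0.61]
-> [0.0003 0.0013 0.2083] roll -0.0056 rows 1.7
[312.4078376  244.19249652]
```

View pics/w7.png

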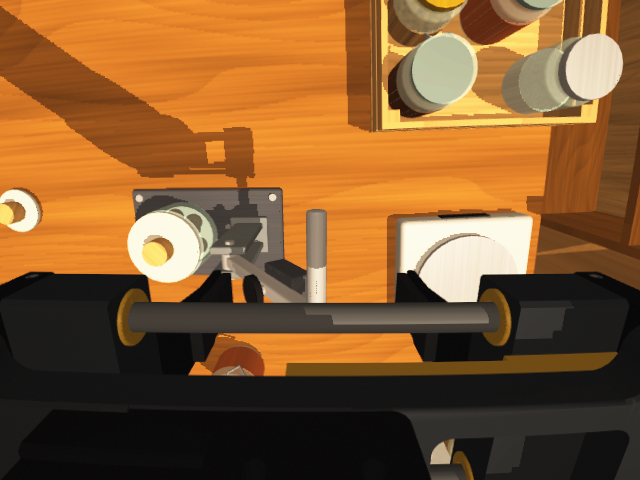

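Wrist view: the handle bar runs vertically at column ~316, its free end at row ~210, centred between the open fingers.

drive_tool(moves=[[0,0.002,0.03,0],[0,0.004,0.08,0],[0,0.004,0.13,0],[0,0.004,0.17,0],[0,0.004,0.195,0],[0,0.004,0.206,0],[0,0.004,0.206,0],[0,0.004,0.206,0]])

```text
clock: 18.6
tcp_pos: [0.4543, 0.357, 0.2997]
eef_rot: [0.0, 0.023, 1.0, 0.0]
contact_force: [0.5, -0.0, -0.0]
finger_gap: 0.0871
grasp_force: 0.0
```

drive_tool(moves=[[0,0,0,0],[0,0,0,0],[0,0,0,0],[0,0,0,0],[0,0,0,0],[0,0,0,0],[0,0,0,0],[0,0,0,0],[0,0,0,0],[0,0,0,0]], claw=-1)

```text
clock: 19.85
tcp_pos: [0.4541, 0.356, 0.2991]
eef_rot: [-0.0, 0.023, 1.0, -0.001]
contact_force: [-1.8, -4.6, 2.5]
finger_gap: 0.0152
grasp_force: 30.0
```

```bash
python3 go.py .4543 .3547 .298 177.3; python3 - <<'E'
from h import *
# arc: bar offsets from the open pose, in tool units (tool y ~ press +y, tool z down)
for th in np.arange(0,2.26,.1).tolist()+[2.13,2.18]:
    a=th-np.radians(35); y=-.19*(np.sin(a)+np.sin(np.radians(35))); z=.19*(np.cos(a)-np.cos(np.radians(35)))
    print(round(th,2),(y/.5).round(3),(-z/.5).round(3))
E
```

```text
t 19.85 tcp [0.4541 0.356  0.2991] yaw 177.3 tilt 0.07 F [-1.8 -4.6  2.5] gap 0.0152 q [ 0.06  0.29 -0.99  1.51  0.24  1.47  0.6 ]
-> [-0.0004 -0.0027  0.0021] roll 0.0017 rows 0.0
0.0 -0.0 -0.0
0.1 -0.032 -0.02
0.2 -0.066 -0.037
0.3 -0.102 -0.051
0.4 -0.138 -0.06
0.5 -0.176 -0.066
0.6 -0.214 -0.069
0.7 -0.252 -0.067
0.8 -0.289 -0.062
0.9 -0.326 -0.053
1.0 -0.362 -0.04
1.1 -0.397 -0.024
1.2 -0.429 -0.005
1.3 -0.46 0.018
1.4 -0.488 0.044
1.5 -0.513 0.072
1.6 -0.535 0.103
1.7 -0.555 0.135
1.8 -0.571 0.17
1.9 -0.583 0.206
2.0 -0.592 0.243
2.1 -0.597 0.28
2.2 -0.598 0.318
2.13 -0.597 0.292
2.18 -0.598 0.311
```

drive_tool(moves=[[0,-0.016,-0.01,0],[0,-0.032,-0.02,0],[0,-0.066,-0.037,0],[0,-0.102,-0.051,0],[0,-0.138,-0.06,0],[0,-0.176,-0.066,0],[0,-0.214,-0.069,0],[0,-0.252,-0.067,0],[0,-0.27,-0.065,0],[0,-0.289,-0.062,0],[0,-0.289,-0.062,0]])

```text
clock: 21.22
tcp_pos: [0.4472, 0.2117, 0.3307]
eef_rot: [-0.0, 0.023, 1.0, -0.0]
contact_force: [-3.4, -0.1, 7.0]
finger_gap: 0.015
grasp_force: 30.0
```

```bash
python3 go.py .4543 .3547 .298 177.3
```

```text
t 21.23 tcp [0.4472 0.2117 0.3307] yaw 177.3 tilt 0.04 F [-3.4 -0.1  7. ] gap 0.015 q [ 0.39  0.03 -0.93  1.64  0.03  1.49  0.99]
-> [-0.0009  0.2863  0.0651] roll 0.0009 rows 2.3
```

drive_tool(moves=[[0,-0.02,0.005,0],[0,-0.037,0.009,0],[0,-0.073,0.022,0],[0,-0.108,0.038,0],[0,-0.14,0.057,0],[0,-0.171,0.08,0],[0,-0.199,0.106,0],[0,-0.224,0.134,0],[0,-0.246,0.165,0],[0,-0.266,0.197,0],[0,-0.282,0.232,0],[0,-0.282,0.232,0]])

```text
clock: 22.72
tcp_pos: [0.4405, 0.0706, 0.2126]
eef_rot: [-0.001, 0.023, 1.0, -0.0]
contact_force: [-2.9, -1.5, -2.9]
finger_gap: 0.0151
grasp_force: 30.0
```

```bash
python3 go.py .4543 .3547 .298 177.3
```

```text
t 22.73 tcp [0.4405 0.0706 0.2126] yaw 177.3 tilt 0.1 F [-2.9 -1.5 -2.9] gap 0.0151 q [ 0.55 -0.04 -0.77  1.93 -0.03  1.25  1.31]
-> [-0.0007  0.5688 -0.1709] roll 0.0009 rows 4.8
```

drive_tool(moves=[[0,-0.006,0.016,0],[0,-0.012,0.036,0],[0,-0.017,0.054,0],[0,-0.021,0.073,0],[0,-0.024,0.09,0],[0,-0.026,0.105,0],[0,-0.026,0.112,0],[0,-0.026,0.116,0],[0,-0.026,0.12,0],[0,-0.026,0.12,0]])

```text
clock: 23.98
tcp_pos: [0.44, 0.0578, 0.154]
eef_rot: [-0.001, 0.023, 1.0, -0.001]
contact_force: [-5.9, -3.5, -2.2]
finger_gap: 0.015
grasp_force: 30.1
```

```bash
python3 go.py .4543 .3547 .298 177.3
```

```text
t 23.98 tcp [0.44   0.0578 0.154 ] yaw 177.4 tilt 0.1 F [-5.9 -3.5 -2.2] gap 0.015 q [ 0.54  0.01 -0.77  2.01  0.01  1.12  1.3 ]
-> [-0.0009  0.5941 -0.2888] roll 0.0021 rows 5.3
```

drive_tool(moves=[[0,-0.001,0.004,0],[0,-0.001,0.008,0],[0,-0.001,0.011,0],[0,-0.001,0.014,0],[0,-0.001,0.016,0],[0,-0.001,0.018,0],[0,-0.001,0.02,0],[0,-0.001,0.02,0]])

```text
clock: 24.98
tcp_pos: [0.44, 0.0574, 0.1446]
eef_rot: [-0.001, 0.023, 1.0, -0.001]
contact_force: [-7.8, -3.6, 4.5]
finger_gap: 0.0149
grasp_force: 30.0
```

```bash
python3 go.py .4543 .3547 .298 177.3
```

```text
t 24.98 tcp [0.44   0.0574 0.1446] yaw 177.4 tilt 0.11 F [-7.8 -3.6  4.5] gap 0.0149 q [ 0.54  0.03 -0.77  2.02  0.02  1.1   1.29]
-> [-0.0008  0.5948 -0.3078] roll 0.0022 rows 5.4
```

drive_tool(moves=[[0,0,0.003,0],[0,0,0.005,0],[0,0,0.007,0],[0,0,0.007,0]])

```text
clock: 25.48
tcp_pos: [0.44, 0.0573, 0.1411]
eef_rot: [-0.001, 0.023, 1.0, -0.001]
contact_force: [-7.5, -2.9, 4.1]
finger_gap: 0.0148
grasp_force: 30.0
```

drive_tool(moves=[[0,0,0.003,0],[0,0,0.005,0],[0,0,0.007,0],[0,0,0.007,0]])

```text
clock: 25.98
tcp_pos: [0.4402, 0.0573, 0.1389]
eef_rot: [-0.0, 0.023, 1.0, -0.001]
contact_force: [-16.0, -3.8, 23.3]
finger_gap: 0.0146
grasp_force: 29.5
```

drive_tool(moves=[[0,0,0,0],[0,0,0,0],[0,0,0,0],[0,0,0,0]])

```text
clock: 26.48
tcp_pos: [0.4402, 0.0572, 0.1389]
eef_rot: [-0.0, 0.023, 1.0, -0.001]
contact_force: [-16.1, -4.3, 23.5]
finger_gap: 0.0145
grasp_force: 29.5
```

```bash
python3 go.py .4543 .3547 .298 177.3
```

```text
t 26.48 tcp [0.4402 0.0572 0.1389] yaw 177.4 tilt 0.15 F [-16.1  -4.3  23.5] gap 0.0145 q [ 0.54  0.03 -0.77  2.03  0.03  1.09  1.28]
-> [-4.000e-04  5.948e-01 -3.197e-01] roll 0.0019 rows 5.4
```

drive_tool(moves=[[0,0,-0.012,0],[0,0.001,-0.037,0],[0,0.006,-0.074,0],[0,0.015,-0.111,0],[0,0.027,-0.147,0],[0,0.043,-0.182,0],[0,0.063,-0.214,0],[0,0.085,-0.245,0],[0,0.11,-0.273,0],[0,0.138,-0.299,0],[0,0.169,-0.322,0],[0,0.169,-0.322,0]])

```text
clock: 27.98
tcp_pos: [0.4452, 0.1402, 0.302]
eef_rot: [0.002, 0.024, 1.0, -0.003]
contact_force: [-12.1, -16.4, 21.5]
finger_gap: 0.0152
grasp_force: 30.0
```

```bash
python3 go.py .4543 .3547 .298 177.3
```

```text
t 27.98 tcp [0.4452 0.1402 0.302 ] yaw 177.3 tilt 0.36 F [-12.1 -16.4  21.5] gap 0.0152 q [ 0.48 -0.05 -0.84  1.75 -0.03  1.43  1.17]
-> [0.0021 0.4294 0.0057] roll -0.0005 rows 3.4
```

drive_tool(moves=[[0,-0.002,-0.003,0],[0,-0.003,-0.005,0],[0,-0.003,-0.005,0]])

```text
clock: 28.35
tcp_pos: [0.4451, 0.1401, 0.3021]
eef_rot: [0.001, 0.023, 1.0, -0.001]
contact_force: [-2.2, -6.3, 4.6]
finger_gap: 0.0151
grasp_force: 30.0
```

drive_tool(moves=[[0,0.016,-0.01,0],[0,0.032,-0.019,0],[0,0.067,-0.035,0],[0,0.103,-0.048,0],[0,0.14,-0.057,0],[0,0.177,-0.062,0],[0,0.215,-0.064,0],[0,0.253,-0.061,0],[0,0.291,-0.055,0],[0,0.327,-0.046,0],[0,0.327,-0.046,0]])

```text
clock: 29.72
tcp_pos: [0.4534, 0.3061, 0.3249]
eef_rot: [0.002, 0.022, 1.0, 0.002]
contact_force: [5.1, 0.8, 0.1]
finger_gap: 0.0152
grasp_force: 30.0
```

```bash
python3 go.py .4543 .356 .299 177.3
```

```text
t 29.73 tcp [0.4534 0.3061 0.3249] yaw 177.4 tilt 0.3 F [5.1 0.8 0.1] gap 0.0152 q [ 0.21  0.2  -1.01  1.54  0.17  1.5   0.72]
-> [0.0029 0.0995 0.0521] roll 0.0043 rows 0.9
```

drive_tool(moves=[[0,0.018,0.006,0],[0,0.036,0.014,0],[0,0.053,0.022,0],[0,0.07,0.031,0],[0,0.085,0.041,0],[0,0.097,0.049,0],[0,0.1,0.051,0],[0,0.1,0.051,0]])

```text
clock: 30.72
tcp_pos: [0.4556, 0.3549, 0.2987]
eef_rot: [0.001, 0.023, 1.0, 0.001]
contact_force: [6.8, 1.0, 0.3]
finger_gap: 0.0152
grasp_force: 30.0
```

drive_tool(moves=[[0,0,0,0],[0,0,0,0],[0,0,0,0],[0,0,0,0],[0,0,0,0],[0,0,0,0]], claw=1)

```text
clock: 31.48
tcp_pos: [0.454, 0.3542, 0.2981]
eef_rot: [0.0, 0.023, 1.0, -0.0]
contact_force: [0.4, -0.9, -0.0]
finger_gap: 0.0669
grasp_force: 0.0
```

drive_tool(moves=[[0,0,-0.02,0],[0,0,-0.06,0],[0,0,-0.11,0],[0,0,-0.17,0],[0,0,-0.2,0],[0,0,-0.2,0]])

```text
clock: 32.22
tcp_pos: [0.4541, 0.3546, 0.3989]
eef_rot: [0.001, 0.023, 1.0, 0.001]
contact_force: [0.4, -0.5, -0.1]
finger_gap: 0.0867
grasp_force: 0.0
```

```bash
python3 go.py .4543 .356 .299 177.3; python3 - <<'E'
from h import *
b=robot.snapshot("side");w=robot.snapshot("wrist")
f=lambda im,x,y,w,h,W,H:cv2.resize(im[y:y+h,x:x+w],(W,H),interpolation=cv2.INTER_CUBIC)
cv2.imwrite("pics/s8.png",b)
cv2.imwrite("pics/c8.png",np.hstack([f(b,220,80,160,180,400,450),f(w,100,150,300,300,400,450)]))
hs=cv2.cvtColor(b,cv2.COLOR_BGR2HSV); c=cam("side")
m=cv2.inRange(hs,(10,0,130),(45,85,255)); k=blob(m,(295,208),22); e=cv2.fitEllipse(cv2.convexHull(k)); print(e,cv2.boundingRect(k),proj(c,(.507,.133,.1)),proj(c,(.507,.133,.094)))
E
```

```text
t 32.23 tcp [0.4541 0.3546 0.3989] yaw 177.4 tilt 0.09 F [ 0.4 -0.5 -0.1] gap 0.0867 q [ 0.06  0.28 -1.01  1.32  0.24  1.67  0.61]
-> [0.     0.0026 0.1997] roll 0.003 rows 1.6
((294.25970458984375, 207.31626892089844), (24.649045944213867, 36.75869369506836), 88.30397033691406) (277, 196, 36, 24) [294.49827939 205.34014331] [294.5903973  206.91826921]
```

View pics/c8.png

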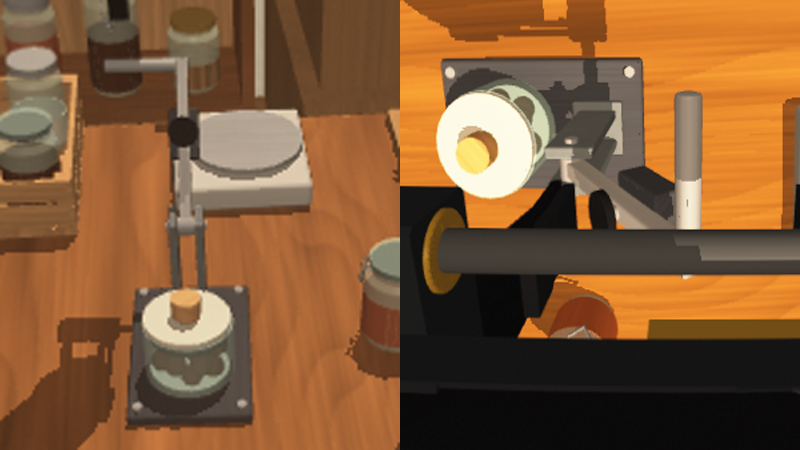

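Side crop: the arm is open and the lid level on the jar. The knob's image shift before vs after pressing tells whether it went the 6 mm.

```bash
python3 - <<'E'
from h import *
a=cv2.imread("pics/s6.png");b=cv2.imread("pics/s8.png")
c=cam("side")
def cm(im):
    h=cv2.cvtColor(im,cv2.COLOR_BGR2HSV)
    m=cv2.inRange(h[190:215,284:306],(5,90,110),(30,255,255)); M=cv2.moments(m,True); return M["m10"]/M["m00"],M["m01"]/M["m00"],M["m00"]
print(cm(a),cm(b))
g=lambda i,y0,y1,x0,x1:cv2.cvtColor(i,cv2.COLOR_BGR2GRAY)[y0:y1,x0:x1].astype(np.float32)
for w in((190,212,284,306),(190,206,285,304),(232,252,268,320)):
    A,B=g(a,*w),g(b,*w)
    print(w,cv2.findTransformECC(A,B,np.eye(2,3,dtype=np.float32),cv2.MOTION_TRANSLATION)[1][:,2])
print(proj(c,(.507,.133,.122))-proj(c,(.507,.133,.128)))
E
```

```text
(9.869565217391305, 7.817391304347826, 230.0) (9.96218487394958, 8.756302521008404, 238.0)
(190, 212, 284, 306) [-0.02587185  1.4081954 ]
(190, 206, 285, 304) [0.09328433 1.5282282 ]
(232, 252, 268, 320) [ 0.0130102  -0.04338884]
[0.09474201 1.62195859]
```

```bash
python3 -c "
from plant import robot
print(robot.sign_off())"
```

```text
the job is handed in; nothing more can be done
None
```

I set the larger lid in the jar's mouth and pressed it down until the handle met a firm stop at 23 N. The arm is back at its open stop and the gripper is clear. Side images show the knob dropped about 5.2–5.7 mm, so I judge it fully home, and I handed the job in at about 32 s; the hand-in gave no verdict.

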